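# Release two caster balls with the rocker levers

### The job

Let the two orange caster balls out of the dispenser for the display stand being repaired: press down the green paddle of each orange ball's lane far enough that the gate at its other end lifts and the ball rolls into the catch tray, then let the paddle come back up so that the gate is shut again. Keep the black ball in its lane. Touch no ball and no gate, lift nothing, and leave the loose things around the dispenser where they are.

Things in the scene. Friction and masses are not known exactly. Their poses are not given: they have to be found in the camera images.
- dispenser: Fixed three-lane ball dispenser, 360 x 210 x 100 mm. Origin on the table under its middle; x runs level along the lanes, downhill from the green paddles (x=-130 mm) past the gates (x=70) to the shared catch tray (x=95 to 186); y across: lanes a, b, c at y=-60, 0, 60. Lanes are 36 mm wide, walls 20 mm tall. The 15-in-100 slope goes on through the tray: a freed ball rolls to its end wall in about 1 s.
- paddle_a (a point): Centre of the top of the green paddle of lane a's rocking lever: 44 mm along the lane, 34 mm wide, 99 mm above the table at rest; neighbouring paddles are 26 mm apart. Beneath it is free space down to the dispenser's 8 mm base plate. It swings down about a pivot 110 mm towards the gate.
- lever_a (a joint): Angle of lane a's lever, rad: 0 = paddle up and gate shut, 0.42 = paddle fully down (about 45 mm lower) at its stop. A ball passes from about 0.30 (paddle 33 mm down). A spring brings it back when let go; pressing at the paddle's centre takes about 2.5 N at first and 4.5 N at the bottom.
- gate_a (a point): Clear gate plate, 34 mm wide, 66 mm tall, on the far end of lane a's lever; this point is the middle of its upper edge. Shut, it hangs 4 mm above the lane floor and stops the ball; it lifts as the paddle goes down.
- paddle_b (a point): Centre of the top of the green paddle of lane b's rocking lever: 44 mm along the lane, 34 mm wide, 99 mm above the table at rest; neighbouring paddles are 26 mm apart. Beneath it is free space down to the dispenser's 8 mm base plate. It swings down about a pivot 110 mm towards the gate.
- lever_b (a joint): Angle of lane b's lever, rad: 0 = paddle up and gate shut, 0.42 = paddle fully down (about 45 mm lower) at its stop. A ball passes from about 0.30 (paddle 33 mm down). A spring brings it back when let go; pressing at the paddle's centre takes about 2.5 N at first and 4.5 N at the bottom.
- gate_b (a point): Clear gate plate, 34 mm wide, 66 mm tall, on the far end of lane b's lever; this point is the middle of its upper edge. Shut, it hangs 4 mm above the lane floor and stops the ball; it lifts as the paddle goes down.
- paddle_c (a point): Centre of the top of the green paddle of lane c's rocking lever: 44 mm along the lane, 34 mm wide, 99 mm above the table at rest; neighbouring paddles are 26 mm apart. Beneath it is free space down to the dispenser's 8 mm base plate. It swings down about a pivot 110 mm towards the gate.
- lever_c (a joint): Angle of lane c's lever, rad: 0 = paddle up and gate shut, 0.42 = paddle fully down (about 45 mm lower) at its stop. A ball passes from about 0.30 (paddle 33 mm down). A spring brings it back when let go; pressing at the paddle's centre takes about 2.5 N at first and 4.5 N at the bottom.
- gate_c (a point): Clear gate plate, 34 mm wide, 66 mm tall, on the far end of lane c's lever; this point is the middle of its upper edge. Shut, it hangs 4 mm above the lane floor and stops the ball; it lifts as the paddle goes down.
- ball_orange_1_center (a point): Centre of the orange plastic caster ball, 30 mm across, about 18 g. At the start it rests in one of the three lanes (which one varies) just behind the gate, its centre 48 mm above the table.
- ball_orange_2_center (a point): Centre of the orange plastic caster ball, 30 mm across, about 18 g. At the start it rests in one of the three lanes (which one varies) just behind the gate, its centre 48 mm above the table.
- ball_black_center (a point): Centre of the black plastic caster ball, 30 mm across, about 18 g. At the start it rests in one of the three lanes (which one varies) just behind the gate, its centre 48 mm above the table.
- screw_cup: Bystander, loose: small open steel bowl, 68 mm across, 50 mm tall. Origin at the centre of its underside.
- cleaner_can: Bystander, loose: blue can, 52 mm across, 130 mm tall. Origin at the centre of its underside.
- screwdriver: Bystander, loose: screwdriver lying flat, 170 mm.
- tape_roll: Bystander, loose: yellow ring lying flat, 84 mm across, 22 mm tall. Origin at the centre of its underside.
- brush: Bystander, loose: hand brush lying flat, 180 mm.
- washer_jar: Bystander, loose: glass jar with a red cap, 56 mm across, 65 mm tall. Origin at the centre of its underside.
- wrench: Bystander, loose: steel wrench lying flat, 150 mm.

How it is judged:
At the end, for the whole second after the job is handed in: Both orange balls lie at rest (under 0.05 m/s) in the catch tray (centre 110 to 190 mm along the dispenser's x, within its side walls, below 50 mm), all three levers are back within 0.06 rad of shut, and the black ball is in its lane behind its gate, within 20 mm of where it started (x of ball_orange_1_center in the frame of dispenser between 0.11 and 0.19 m and y of ball_orange_1_center in the frame of dispenser between -0.095 and 0.095 m and z of each of ball_orange_1_center, ball_orange_2_center in the frame of dispenser below 0.05 m and linear speed of each of ball_orange_1, ball_orange_2 below 0.05 m/s and x of ball_orange_2_center in the frame of dispenser between 0.11 and 0.19 m and y of ball_orange_2_center in the frame of dispenser between -0.095 and 0.095 m and value of joint each of lever_a, lever_b, lever_c below 0.06 rad and distance of ball_black_center from where it was at the start of the episode below 0.02 m and x of ball_black_center in the frame of dispenser below 0.07 m); the robot touches nothing.
It fails at once if the robot touched a ball (contact force between any of the fingers, the arm and ball_orange_1 above 0.3 N or contact force between any of the fingers, the arm and ball_orange_2 above 0.3 N or contact force between any of the fingers, the arm and ball_black above 0.3 N).
It fails at once if the robot touched a gate instead of a paddle (contact force between any of the fingers, the arm and lever_a_c2 above 0.5 N or contact force between any of the fingers, the arm and lever_a_c3 above 0.5 N or contact force between any of the fingers, the arm and lever_b_c2 above 0.5 N or contact force between any of the fingers, the arm and lever_b_c3 above 0.5 N or contact force between any of the fingers, the arm and lever_c_c2 above 0.5 N or contact force between any of the fingers, the arm and lever_c_c3 above 0.5 N).
It fails at once if a ball was lifted (height (world z) of any of ball_orange_1_center, ball_orange_2_center, ball_black_center above 0.08 m).
It fails at once if the black ball was let out of its lane (x of ball_black_center in the frame of dispenser above 0.09 m).
It fails at once if a bystander was moved by more than 30 mm (distance of any of screw_cup, cleaner_can, screwdriver, tape_roll, brush, washer_jar, wrench from where it was at the start of the episode above 0.03 m).
It also fails if it takes over 42 s, if anything falls off the work surface, if the arm or the gripper's body presses on something with over 40 N, if the wrist force passes 120 N, or if a joint passes its speed limit or range.

### The arm

A 6-joint arm with a two-finger parallel gripper is mounted at the origin on the work surface. World frame = base frame: x ahead of the robot, y to its left, z up, the work surface at z = 0. Lengths are in m, angles in rad, forces in N, time in s.
With the tool pointing down it reaches from about 0.325 to 1 m from the base axis. Payload 5.1 kg.
Tool frame: the origin (TCP) lies midway between the tips of the shut fingers; the grasp point (between the pads) lies 19 mm behind it; y points along the fingers, x is the direction in which the jaws open and shut, and the axes are right-handed (so a half turn about y gives the same grasp; the last joint's range is limited). The gripper opens to 85 mm and grips with 20 to 120 N. Pads are 22 mm wide; open, the fingers measure 114 mm over their backs; the gripper's body (76 mm by 85 mm) begins 54 mm behind the grasp point. The pads swing forward as they close: fully open they stand 13 mm farther back than shut.
Start: joints at [-1.185, 0.124, 1.65, -0, 1.367, -0.083], TCP at [0.294, -0.58, 0.231] pointing down, gripper open.
Joint ranges: [-2.61, 2.61], [-1.02, 2.33], [0.03, 2.71], [-1.35, 4.49], [0.32, 2.68], [-2.91, 2.91]. Speed limits (rad/s): [2.57, 2.57, 3.14, 3.14, 3.14, 3.14].

### API

Orientations are given as a rotation vector (axis times angle).
In Python, from bench import * gives the robot as it stands.
- The arm moves only by the tool jog_arm, never from a script. Its argument "commands" is a list of rows, each an object of numbers: "dx", "dy", "dz": the shift along the tool's x, y, z in cm; "wx", "wy", "wz": the turn, a rotation vector about the tool's x, y, z in degrees; "claw": the closure in counts, from 0 (fully open) to 255 (shut). A call has 1 to 12 rows; each row shifts and turns the commanded pose from where the row before left it, along the tool's axes as they then stand; what a row does not reach is not made up. A row lasts 1/8 s, in which the tool goes at most 62.5 mm and 10.7 degrees, less where a joint would pass 70% of its speed; a pose out of reach is approached as far as the arm can. A call with a gripper value outside its range is refused whole. The fingers move at their own pace and stop on an object; "grip_force" is the grip in N (left out, the last holds). Time passes only in rows, so rows that do not move let the fingers close. It gives the time, the measured TCP pose, the force and the opening at its end, in the units of the state.
- get_obs(): the state, without advancing time (a new reading comes with each control period).
- read_camera(name): name is "scene" or "top" or "wrist"; returns the picture (400x640x3 uint8, red, green, blue); there is no depth.
- get_calibration(name): a dict with "fx", "fy", "cx", "cy" (pixels), "world_from_camera" (4x4, takes a point from camera to world coordinates); the wrist camera has in their place "tool_from_camera" (4x4, takes a point from camera to tool coordinates, whose origin is the TCP and whose axes are the tool frame's). Camera axes: x right, y down, z forward; pixel columns grow to the right and rows downward; lengths in m; the calibration is good to about 2 mm. A picture is of the moment at which its call begins: read the wrist's pose just before it. get_calibration takes no time and is no camera call.
- finish_job(): hands the job in, once; it reports no verdict.
The state is a dict: "clock": time; "joint_positions": joint angles; "joint_vel": joint speeds; "tau": joint torques, N m; "tool_pos": TCP position; "orientation": TCP orientation; "ft_force": force on the tool from outside, world axes, zero at the start; "wrist_torque": the same for the moment, N m; "grip_width": finger opening in m.
Only numpy, scipy, OpenCV 4.12 (cv2) and the standard library are available. Lean on these libraries where they do the work, as an engineer would, in place of code of your own. Each camera call takes 0.05 s, during which the arm holds its last target.

## Working session

There is one attempt and no reset: what is moved stays moved. The work goes in short steps, Python scripts to look and compute and a tool call to move; the robot and the scene stay as the last step left them, time stands still between calls to the robot, and variables do not carry over. Pictures are saved under pics/ and viewed, and the job is handed in when it is done.

Besides the shell and the picture viewer there is one more tool, called after "Emit:" in YAML: its name, and indented under it one key for each argument. jog_arm: Moves the arm, as the interface text tells. Its arguments: {"type":"object","properties":{"commands":{"type":"array","items":{"type":"object","properties":{"dx":{"type":"number"},"dy":{"type":"number"},"dz":{"type":"number"},"wx":{"type":"number"},"wy":{"type":"number"},"wz":{"type":"number"},"claw":{"type":"number"}}}},"grip_force":{"type":"number"}},"required":["commands"]}

```bash
mkdir -p pics
python3 - <<'E'
from bench import *
import cv2
for n in("scene","top"):
    im=read_camera(n); cv2.imwrite(f"pics/{n}0.png",im[:,:,::-1]); c=get_calibration(n); print(n,c)
o=get_obs(); print(o)
E
```

```text
scene {'fx': 389.5154993056588, 'fy': 389.5154993056588, 'cx': 321.77689782429957, 'cy': 199.52979108872975, 'world_from_camera': array([[-0.57193672,  0.69286023, -0.43912764,  1.02183659],
       [ 0.82015991,  0.47318928, -0.32160475,  0.35471351],
       [-0.01503665, -0.54409246, -0.83889052,  0.99065534],
       [ 0.        ,  0.        ,  0.        ,  1.        ]])}
top {'fx': 451.945663455179, 'fy': 451.945663455179, 'cx': 326.067505986761, 'cy': 203.41801583499134, 'world_from_camera': array([[-0.00403559, -0.9933642 ,  0.11494032,  0.37255825],
       [-0.99987735,  0.002269  , -0.01549629,  0.01868847],
       [ 0.01513266, -0.11498876, -0.99325152,  1.53572738],
       [ 0.        ,  0.        ,  0.        ,  1.        ]])}
{'clock': 0.1, 'joint_positions': array([-1.18458542e+00,  1.24447787e-01,  1.65155946e+00, -6.65549285e-06,
        1.36750741e+00, -8.25829335e-02]), 'joint_vel': array([-0.00119679, -0.00217512, -0.00297102, -0.0001235 ,  0.0008955 ,
       -0.00129098]), 'tau': array([ 4.47222392e-04, -4.24931681e+01, -3.66652679e+01, -1.29108935e-04,
        3.99331504e-03, -5.29047153e-07]), 'tool_pos': array([ 0.29344641, -0.57935958,  0.23015782]), 'orientation': array([-1.39407291,  0.85847475, -0.85593228]), 'ft_force': array([-0.32188517, -0.76765281, -1.17693537]), 'wrist_torque': array([ 0.01261906,  0.00786671, -0.02016893]), 'grip_width': 0.08538367939413087}
```

View pics/scene0.png

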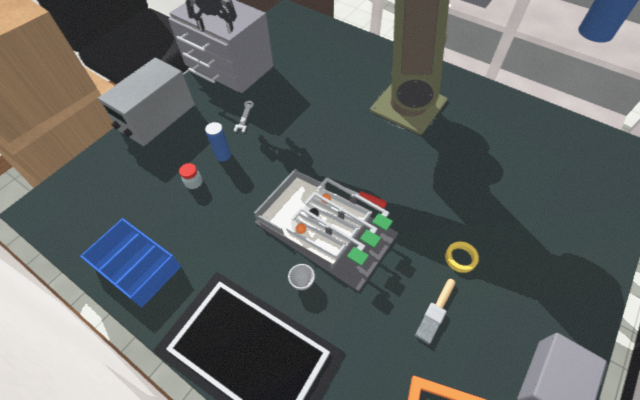

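View pics/top0.png

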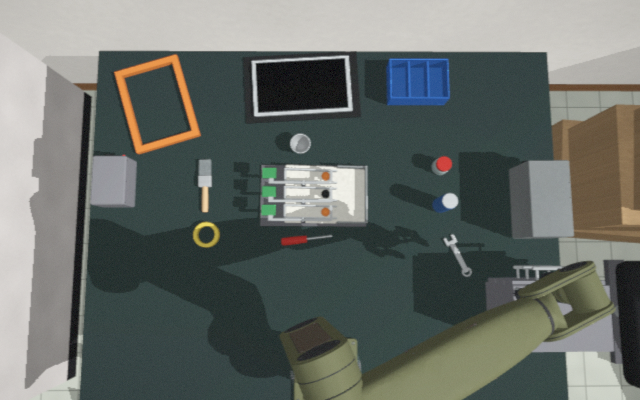

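Orange balls sit in the outer lanes (top image, about (325,176) and (325,212)) and black in the middle one (325,194). The green paddles are at (268,173), (268,192) and (268,210). Next I measure them.

```bash
cat > h.py <<'E'
from bench import *
import cv2,numpy as np
from scipy.spatial.transform import Rotation as R
def ray(n,uv,z):
    c=get_calibration(n);T=c["world_from_camera"]
    d=T[:3,:3]@np.array([(uv[0]-c["cx"])/c["fx"],(uv[1]-c["cy"])/c["fy"],1]);o=T[:3,3]
    return o+d*(z-o[2])/d[2]
def blobs(im,col,mina=8):
    h=cv2.cvtColor(im,cv2.COLOR_RGB2HSV)
    lo,hi={"green":((45,90,50),(85,255,255)),"orange":((5,150,90),(16,255,255))}[col]
    n,l,s,c=cv2.connectedComponentsWithStats(cv2.inRange(h,lo,hi))
    return [(s[i,4],c[i]) for i in range(1,n) if s[i,4]>=mina]
E
python3 - <<'E'
from h import *
for n in("top","scene"):
    im=cv2.cvtColor(cv2.imread(f"pics/{n}0.png"),cv2.COLOR_BGR2RGB)
    for col,z in(("green",.099),("orange",.048)):
        for a,c in blobs(im,col): print(n,col,a,c.round(1),ray(n,c,z).round(4))
o=get_obs();print(R.from_rotvec(o["orientation"]).as_matrix().round(3))
im=cv2.imread("pics/top0.png")[140:250,230:390];cv2.imwrite("pics/crop.png",cv2.resize(im,None,fx=5,fy=5,interpolation=cv2.INTER_CUBIC))
E
```

```text
top green 140 [268.8 172.5] [0.6394 0.1803 0.099 ]
top green 147 [268.4 190.9] [0.5796 0.1808 0.099 ]
top green 144 [268.4 209.6] [0.5195 0.1804 0.099 ]
top orange 2213 [155.8 103.5] [0.886  0.5699 0.048 ]
top orange 40 [325.2 175.5] [ 0.6385 -0.002   0.048 ]
top orange 43 [325.  211.4] [ 0.5181 -0.001   0.048 ]
scene green 212 [382.2 221.3] [0.5215 0.183  0.099 ]
scene green 211 [370.  238.3] [0.5823 0.1824 0.099 ]
scene green 229 [357.3 255.8] [0.6421 0.1816 0.099 ]
scene orange 21 [326.4 195.8] [ 0.5103 -0.003   0.048 ]
scene orange 63 [300.6 228. ] [ 0.6382 -0.0014  0.048 ]
scene orange 808 [436.4 390.3] [0.7942 0.4834 0.048 ]
[[ 0.452 -0.001  0.892]
 [-0.892  0.002  0.452]
 [-0.002 -1.     0.   ]]
```

View pics/crop.png

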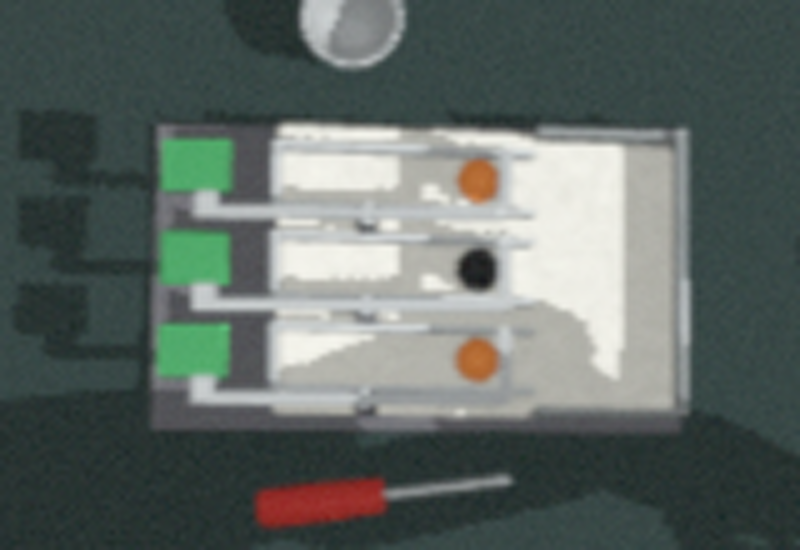

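Dispenser axes line up with the world axes (its x = -Y, y = +X). Paddle c is at (0.640, 0.181), paddle a at (0.520, 0.181). I close the gripper, square it up and travel high.

Emit:
jog_arm:
  commands:
    - {"claw":255,"wy":9}
    - {"wy":9}
    - {"wy":8.9}
    - {"dx":-5,"dz":2.3}
    - {"dx":-5,"dz":2.3}
    - {"dx":-5,"dz":2.3}
    - {"dx":-5,"dz":2.3}
    - {"dx":-5,"dz":2.3}
    - {"dx":-5,"dz":2.3}
    - {"dx":-5,"dz":2.3}
    - {"dx":-5,"dz":2.3}
    - {"dx":-5,"dz":2.3}

```text
schema error: expected keys dx, dy, dz, wx, wy, wz, claw
```

Emit:
jog_arm:
  commands:
    - {"dx":0,"dy":0,"dz":0,"wx":0,"wy":9,"wz":0,"claw":255}
    - {"dx":0,"dy":0,"dz":0,"wx":0,"wy":9,"wz":0,"claw":255}
    - {"dx":0,"dy":0,"dz":0,"wx":0,"wy":9,"wz":0,"claw":255}
    - {"dx":-5,"dy":0,"dz":2.3,"wx":0,"wy":0,"wz":0,"claw":255}
    - {"dx":-5,"dy":0,"dz":2.3,"wx":0,"wy":0,"wz":0,"claw":255}
    - {"dx":-5,"dy":0,"dz":2.3,"wx":0,"wy":0,"wz":0,"claw":255}
    - {"dx":-5,"dy":0,"dz":2.3,"wx":0,"wy":0,"wz":0,"claw":255}
    - {"dx":-5,"dy":0,"dz":2.3,"wx":0,"wy":0,"wz":0,"claw":255}
    - {"dx":-5,"dy":0,"dz":2.3,"wx":0,"wy":0,"wz":0,"claw":255}
    - {"dx":-5,"dy":0,"dz":2.3,"wx":0,"wy":0,"wz":0,"claw":255}

```text
clock: 1.35
tool_pos: [0.4557, -0.2285, 0.2309]
orientation: [-1.208, 1.211, -1.211]
ft_force: [0.1, -0.5, 0.6]
grip_width: -0.0001
```

Emit:
jog_arm:
  commands:
    - {"dx":-5,"dy":0,"dz":2.3,"wx":0,"wy":0,"wz":0,"claw":255}
    - {"dx":-5,"dy":0,"dz":2.3,"wx":0,"wy":0,"wz":0,"claw":255}
    - {"dx":-5,"dy":0,"dz":2.3,"wx":0,"wy":0,"wz":0,"claw":255}
    - {"dx":-5,"dy":0,"dz":2.3,"wx":0,"wy":0,"wz":0,"claw":255}
    - {"dx":-5,"dy":0,"dz":2.3,"wx":0,"wy":0,"wz":0,"claw":255}
    - {"dx":-5,"dy":0,"dz":2.3,"wx":0,"wy":0,"wz":0,"claw":255}
    - {"dx":-5,"dy":0,"dz":2.3,"wx":0,"wy":0,"wz":0,"claw":255}
    - {"dx":-5,"dy":0,"dz":2.3,"wx":0,"wy":0,"wz":0,"claw":255}
    - {"dx":0,"dy":0,"dz":0,"wx":0,"wy":0,"wz":0,"claw":255}
    - {"dx":0,"dy":0,"dz":0,"wx":0,"wy":0,"wz":0,"claw":255}

```text
clock: 2.6
tool_pos: [0.6401, 0.1692, 0.2305]
orientation: [-1.21, 1.211, -1.21]
ft_force: [-0.1, -0.7, -0.2]
grip_width: 0.0004
```

Run:
```python
from h import *
o=get_obs();im=read_camera("wrist");cv2.imwrite("pics/w1.png",im[:,:,::-1]);cv2.imwrite("pics/s1.png",read_camera("scene")[:,:,::-1])
c=get_calibration("wrist");Tt=np.eye(4);M=R.from_rotvec(o["orientation"]).as_matrix();Tt[:3,:3]=M;Tt[:3,3]=o["tool_pos"]
print(o["clock"],o["tool_pos"],M.round(3));T=Tt@c["tool_from_camera"]
for a,p in blobs(im,"green",60):
    d=T[:3,:3]@np.array([(p[0]-c["cx"])/c["fx"],(p[1]-c["cy"])/c["fy"],1]);q=T[:3,3]
    print(a,p,(q+d*(.099-q[2])/d[2]).round(4))
```

```text
2.6 [0.64006547 0.1692027  0.23050327] [[-0.002 -0.001  1.   ]
 [-1.    -0.001 -0.002]
 [ 0.001 -1.    -0.001]]
2237 [309.26240501 187.6607063 ] [0.6412 0.1807 0.099 ]
1312 [305.58993902 250.21875   ] [0.5863 0.1846 0.099 ]
```

View pics/w1.png

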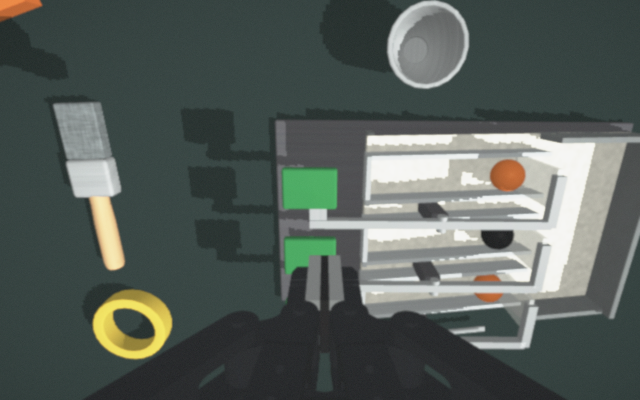

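The wrist view agrees: paddle c is at (309,188), i.e. (0.641, 0.181). Descending to just above it.

Emit:
jog_arm:
  commands:
    - {"dx":-1.2,"dy":3,"dz":0,"wx":0,"wy":0,"wz":0,"claw":255}
    - {"dx":0,"dy":3,"dz":0,"wx":0,"wy":0,"wz":0,"claw":255}
    - {"dx":0,"dy":3,"dz":0,"wx":0,"wy":0,"wz":0,"claw":255}
    - {"dx":0,"dy":2,"dz":0,"wx":0,"wy":0,"wz":0,"claw":255}
    - {"dx":0,"dy":1.2,"dz":0,"wx":0,"wy":0,"wz":0,"claw":255}
    - {"dx":0,"dy":0,"dz":0,"wx":0,"wy":0,"wz":0,"claw":255}
    - {"dx":0,"dy":0,"dz":0,"wx":0,"wy":0,"wz":0,"claw":255}

```text
clock: 3.58
tool_pos: [0.6414, 0.1814, 0.1108]
orientation: [-1.206, 1.21, -1.212]
ft_force: [0.6, -0.3, -0.1]
grip_width: 0.0003
```

Run:
```python
from h import *
o=get_obs();print(o["tool_pos"],o["ft_force"])
im=read_camera("scene")[160:300,240:420];cv2.imwrite("pics/s2.png",cv2.resize(im[:,:,::-1],None,fx=4,fy=4,interpolation=cv2.INTER_CUBIC))
```

```text
[0.64138126 0.18136828 0.11077407] [ 0.57040841 -0.26690466 -0.05673748]
```

View pics/s2.png

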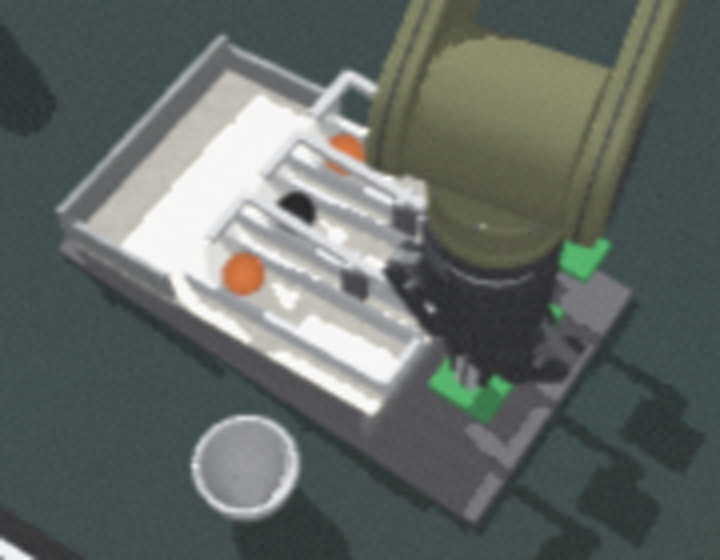

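The shut fingers are over the middle of paddle c, at about (480,385) in the crop, with no contact. Pressing now.

Emit:
jog_arm:
  commands:
    - {"dx":0,"dy":1.2,"dz":0,"wx":0,"wy":0,"wz":0,"claw":255}
    - {"dx":0,"dy":1,"dz":0,"wx":0,"wy":0,"wz":0,"claw":255}
    - {"dx":0,"dy":1,"dz":0,"wx":0,"wy":0,"wz":0,"claw":255}
    - {"dx":0,"dy":1,"dz":0,"wx":0,"wy":0,"wz":0,"claw":255}
    - {"dx":0,"dy":0.4,"dz":0,"wx":0,"wy":0,"wz":0,"claw":255}
    - {"dx":0,"dy":0,"dz":0,"wx":0,"wy":0,"wz":0,"claw":255}
    - {"dx":0,"dy":0,"dz":0,"wx":0,"wy":0,"wz":0,"claw":255}

```text
clock: 4.5
tool_pos: [0.6402, 0.1814, 0.0634]
orientation: [-1.209, 1.212, -1.21]
ft_force: [-2.3, -0.9, 3.5]
grip_width: 0.0003
```

```bash
cat > look.py <<'E'
from h import *
import sys
o=get_obs();print(o["clock"],o["tool_pos"],o["ft_force"])
im=read_camera("scene")[160:300,240:420];cv2.imwrite(f"pics/{sys.argv[1]}.png",cv2.resize(im[:,:,::-1],None,fx=4,fy=4,interpolation=cv2.INTER_CUBIC))
E
python3 look.py s3
```

```text
4.5 [0.64017575 0.18139766 0.06343269] [-2.28304662 -0.86044563  3.52424742]
```

View pics/s3.png

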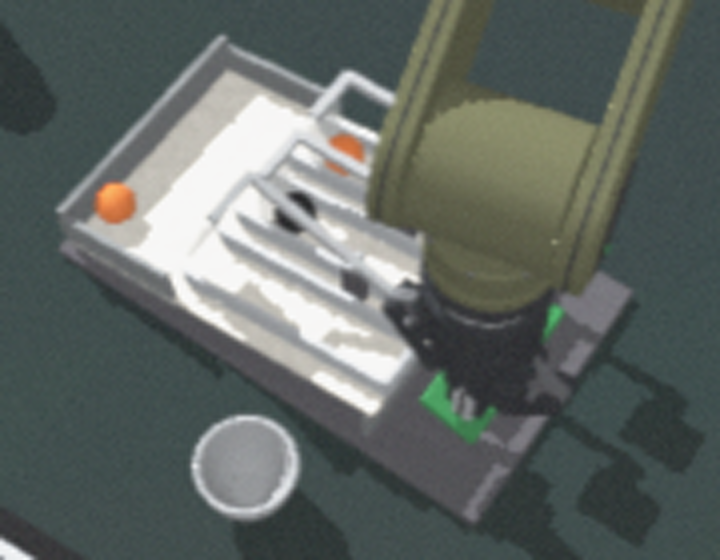

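Ball c has rolled to the tray's end wall, at (115,203) in the crop. I release, rise, and move across to lane a.

Emit:
jog_arm:
  commands:
    - {"dx":0,"dy":-1,"dz":0,"wx":0,"wy":0,"wz":0,"claw":255}
    - {"dx":0,"dy":-1.5,"dz":0,"wx":0,"wy":0,"wz":0,"claw":255}
    - {"dx":0,"dy":-2,"dz":0,"wx":0,"wy":0,"wz":0,"claw":255}
    - {"dx":0,"dy":-3,"dz":0,"wx":0,"wy":0,"wz":0,"claw":255}
    - {"dx":0,"dy":-3,"dz":0,"wx":0,"wy":0,"wz":0,"claw":255}
    - {"dx":0,"dy":0,"dz":-4,"wx":0,"wy":0,"wz":0,"claw":255}
    - {"dx":0,"dy":0,"dz":-4,"wx":0,"wy":0,"wz":0,"claw":255}
    - {"dx":0,"dy":0,"dz":-4,"wx":0,"wy":0,"wz":0,"claw":255}
    - {"dx":0,"dy":0,"dz":0,"wx":0,"wy":0,"wz":0,"claw":255}
    - {"dx":0,"dy":0,"dz":0,"wx":0,"wy":0,"wz":0,"claw":255}

```text
clock: 5.8
tool_pos: [0.5212, 0.1814, 0.1694]
orientation: [-1.207, 1.21, -1.212]
ft_force: [0.7, -0.1, 0.4]
grip_width: -0.0
```

```bash
python3 look.py s4
```

```text
5.8 [0.52123268 0.18136426 0.16935962] [ 0.66706407 -0.1231227   0.40382587]
```

View pics/s4.png

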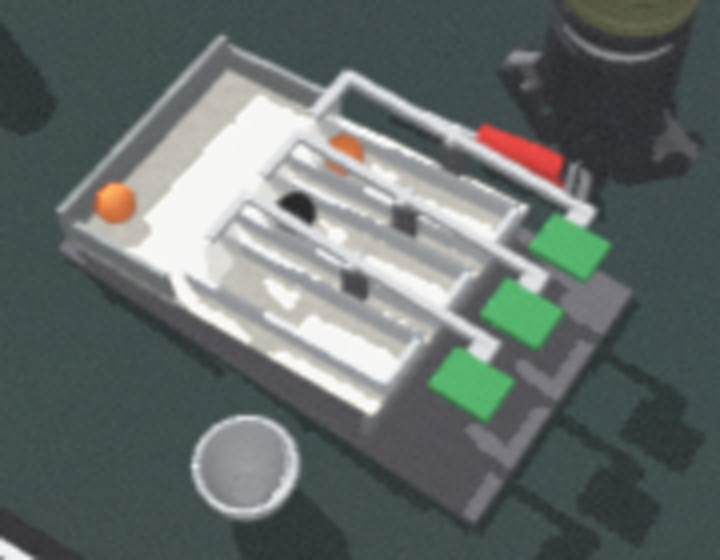

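All paddles are up again and the black ball is in place. Pressing paddle a.

Emit:
jog_arm:
  commands:
    - {"dx":0,"dy":3,"dz":-0.1,"wx":0,"wy":0,"wz":0,"claw":255}
    - {"dx":0,"dy":2.5,"dz":0,"wx":0,"wy":0,"wz":0,"claw":255}
    - {"dx":0,"dy":1,"dz":0,"wx":0,"wy":0,"wz":0,"claw":255}
    - {"dx":0,"dy":1,"dz":0,"wx":0,"wy":0,"wz":0,"claw":255}
    - {"dx":0,"dy":1,"dz":0,"wx":0,"wy":0,"wz":0,"claw":255}
    - {"dx":0,"dy":1,"dz":0,"wx":0,"wy":0,"wz":0,"claw":255}
    - {"dx":0,"dy":1,"dz":0,"wx":0,"wy":0,"wz":0,"claw":255}
    - {"dx":0,"dy":0,"dz":0,"wx":0,"wy":0,"wz":0,"claw":255}
    - {"dx":0,"dy":0,"dz":0,"wx":0,"wy":0,"wz":0,"claw":255}
    - {"dx":0,"dy":0,"dz":0,"wx":0,"wy":0,"wz":0,"claw":255}

```text
clock: 7.1
tool_pos: [0.52, 0.182, 0.0639]
orientation: [-1.206, 1.211, -1.211]
ft_force: [1.0, 1.3, 3.7]
grip_width: 0.0
```

```bash
python3 look.py s5
```

```text
7.1 [0.51995579 0.18202081 0.06392206] [1.0365413  1.28046888 3.73642616]
```

View pics/s5.png

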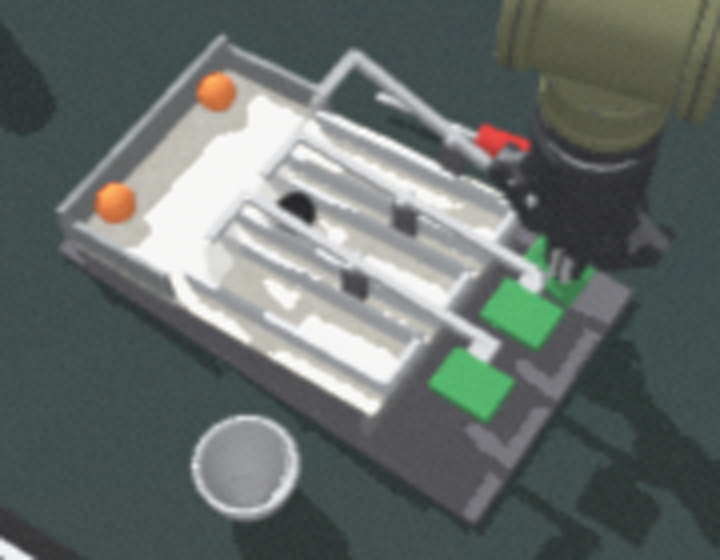

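Both orange balls are now in the tray, at (215,91) and (115,203). Releasing and rising.

Emit:
jog_arm:
  commands:
    - {"dx":0,"dy":-1,"dz":0,"wx":0,"wy":0,"wz":0,"claw":255}
    - {"dx":0,"dy":-1.5,"dz":0,"wx":0,"wy":0,"wz":0,"claw":255}
    - {"dx":0,"dy":-2,"dz":0,"wx":0,"wy":0,"wz":0,"claw":255}
    - {"dx":0,"dy":-3,"dz":0,"wx":0,"wy":0,"wz":0,"claw":255}
    - {"dx":0,"dy":-4,"dz":0,"wx":0,"wy":0,"wz":0,"claw":255}
    - {"dx":0,"dy":-4,"dz":0,"wx":0,"wy":0,"wz":0,"claw":255}
    - {"dx":0,"dy":0,"dz":-4,"wx":0,"wy":0,"wz":0,"claw":255}
    - {"dx":0,"dy":0,"dz":-4,"wx":0,"wy":0,"wz":0,"claw":255}
    - {"dx":0,"dy":0,"dz":0,"wx":0,"wy":0,"wz":0,"claw":255}
    - {"dx":0,"dy":0,"dz":0,"wx":0,"wy":0,"wz":0,"claw":255}
    - {"dx":0,"dy":0,"dz":0,"wx":0,"wy":0,"wz":0,"claw":255}
    - {"dx":0,"dy":0,"dz":0,"wx":0,"wy":0,"wz":0,"claw":255}

```text
clock: 8.65
tool_pos: [0.4401, 0.1816, 0.2183]
orientation: [-1.208, 1.212, -1.211]
ft_force: [-0.5, 0.3, -0.6]
grip_width: 0.0002
```

```bash
python3 look.py s6
python3 - <<'E'
from h import *
for n in("scene","top"):
    im=read_camera(n);cv2.imwrite(f"pics/{n}9.png",im[:,:,::-1])
    for c,z in(("green",.099),("orange",.035)):
        for a,p in blobs(im,c): print(n,c,a,p.round(1),ray(n,p,z).round(4))
E
```

```text
8.65 [0.44006996 0.18163269 0.21827164] [-0.45043363  0.25630648 -0.59102436]
scene green 203 [382.  221.3] [0.5218 0.1826 0.099 ]
scene green 212 [370.1 238.3] [0.5824 0.1825 0.099 ]
scene green 230 [357.4 255.8] [0.642  0.1816 0.099 ]
scene orange 55 [293.5 182.4] [ 0.5192 -0.1172  0.035 ]
scene orange 67 [268.1 210.2] [ 0.6388 -0.1184  0.035 ]
scene orange 808 [436.3 390.3] [0.7911 0.4849 0.035 ]
top green 141 [268.9 172.5] [0.6395 0.1801 0.099 ]
top green 147 [268.4 190.9] [0.5796 0.1808 0.099 ]
top green 55 [272.8 209.1] [0.5208 0.1664 0.099 ]
top orange 2219 [155.8 103.4] [0.8909 0.5746 0.035 ]
top orange 41 [360.1 177. ] [ 0.6356 -0.1199  0.035 ]
top orange 41 [360.2 212.2] [ 0.5165 -0.1185  0.035 ]
```

View pics/s6.png

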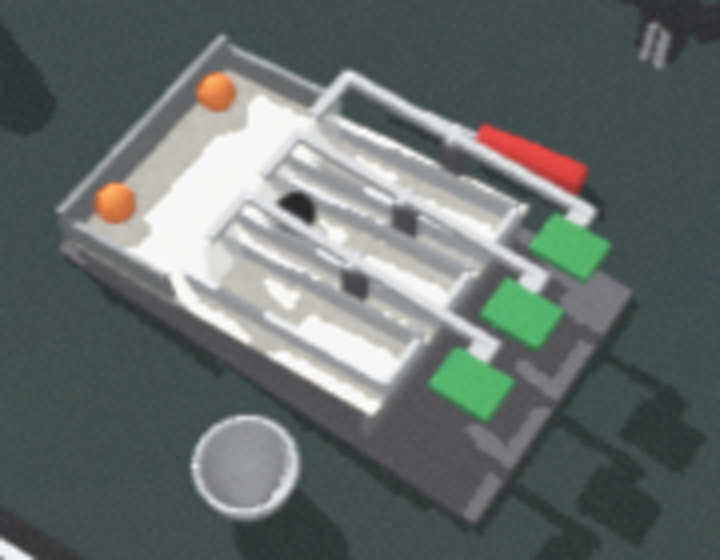

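View pics/scene9.png

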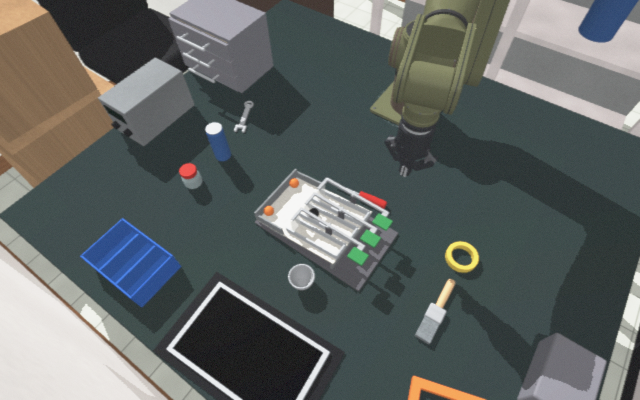

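The paddles are back at their starting pixels. The balls rest at dispenser x ≈ 0.17 m, the black ball hasn't moved, and the bystanders are where they were. Handing in.

```bash
python3 -c "
from bench import *
print(finish_job())"
```

```text
the job is handed in; nothing more can be done
None
```

Both orange balls are in the catch tray and the job is handed in. I pressed paddle c, then paddle a, about 35 mm down with the shut fingers (about 3.7 N), and let each spring back. The robot's clock read about 8.7 s after the last move.

- **Orange balls:** both lie against the tray's end wall, at dispenser x ≈ 0.17 m and y ≈ ±0.06 m. They were at the same pixels in pictures taken before and after the last move.
- **Levers:** in the scene view all three paddles are within 0.2 pixels of their starting positions, so the gates are shut. In the top view, paddle a showed only a part-sized green patch (55 pixels instead of 144), shifted by about 4 pixels. I took this to be the arm covering part of it and did not view that picture.
- **Black ball:** it looks unmoved in lane b. I judged this by eye in the scene view and did not measure it.
- **Loose things:** in the scene view they look unmoved, also judged by eye. I saw no sign of the robot touching a ball or gate.

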